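# Change the furniture foot on the sanding jig and press the blank home

### The arm

A 6-joint arm with a two-finger parallel gripper is mounted at the origin on the work surface. World frame = base frame: x ahead of the robot, y to its left, z up, the work surface at z = 0. Lengths are in m, angles in rad, forces in N, time in s.
With the tool pointing down it reaches from about 0.325 to 0.9 m from the base axis. Payload 6.1 kg.
Tool frame: the origin (TCP) lies between the finger pads; the fingertips stand robot.tip_reach ahead of it and the grasp point (between the pads) lies 8 mm behind it (robot.tip_reach is the distance from the TCP to the fingertips, in m); z points along the fingers, y is the line along which they close (so a half turn about z gives the same grasp; the last joint's range is limited). The gripper opens to 85 mm and grips with 20 to 120 N. Pads are 22 mm wide; open, the fingers measure 114 mm over their backs; the gripper's body (76 mm by 85 mm) begins 54 mm behind the grasp point. The pads swing forward as they close: fully open they stand 13 mm farther back than shut.
Start: joints at [-1.371, 0.22, 1.526, -0, 1.395, -0.126], TCP at [0.2, -0.592, 0.242] pointing down, gripper open.
Joint ranges: [-2.98, 2.98], [-0.91, 2.08], [0.09, 2.57], [-1.24, 4.39], [0.2, 2.65], [-2.68, 2.68]. Speed limits (rad/s): [2.57, 2.57, 3.01, 3.14, 3.14, 3.14].

### API

Orientations are given as [roll, pitch, yaw] about the fixed x, y, z axes, in that order (R = Rz(yaw) Ry(pitch) Rx(roll)).
In Python, from bench import robot gives the robot as it stands. The module is installed in compiled form; this text tells all that it offers.
- The arm moves only by the tool carry_out, never from a script. Its argument "plan" is a list of rows, each a list of 3 entries, a list of its own where there are three numbers: the shift along the tool's x, y, z in units of 30 cm (1.0 is 30 cm), then the turn, a rotation vector about the tool's x, y, z in units of 45 degrees (1.0 is 45 degrees), then the opening, from -1 (shut) to 1 (fully open), so that 0 is half open. A call has 1 to 20 rows; each row is the pose to reach, as a shift and turn from the pose commanded when the call began, along the tool's axes at that moment; what a row does not reach only later rows make up. A row lasts 1/12 s, in which the tool goes at most 41.7 mm and 7.16 degrees, less where a joint would pass 70% of its speed; a pose out of reach is approached as far as the arm can. A call with a number of a shift or a turn outside -1 to 1 is refused whole. A call with a gripper value outside its range is refused whole. The fingers move at their own pace and stop on an object; "squeeze" is the grip in N (left out, the last holds). Time passes only in rows, so rows that repeat a pose let the fingers close. It gives the time, the measured TCP pose, the force, the opening and the grip force at its end, in the units of the state.
- robot.sense(): the state, without advancing time (a new reading comes with each control period).
- robot.get_image(name): name is "scene" or "top" or "wrist"; returns a dict with "frame" (420x560x3 uint8, red, green, blue), "camera_matrix" (3x3 intrinsics, pixels), "R" (3x3) and "t" (3): a world point X has camera coordinates R X + t; the wrist camera has in their place "hand_eye" (4x4, takes a point from camera to tool coordinates, whose origin is the TCP and whose axes are the flange's). Camera axes: x right, y down, z forward; pixel columns grow to the right and rows downward; lengths in m; the calibration is good to about 2 mm. A picture is of the moment at which its call begins: read the wrist's pose just before it. There is no depth.
- robot.sign_off(): hands the job in; it is judged then, once.
Trained networks look in the newest picture that a camera, given by its name, has taken for a name from the list of things; names that differ only in an ending like _2 or _b are one class to them, and where a whole thing is asked for, a point or a joint stands for the part that bears it (a point fixed in the world has none). Each returns a list of dicts, best first, with "conf" (0 to 1); they miss things now and then, are a little off and sometimes report something else, mostly with a low value. They report only what shows in the picture. A call takes as long as a camera call. They do not tell look-alikes from the thing itself.
- robot.regions_of(target, camera): "pixels" (420x560 bool, what is visible of it) and "xy" ([column, row] in pixels, amid what is visible of it).
- robot.mark_of(target, camera): "xy" ([column, row] in pixels: a listed point, or the origin of a listed thing).
The state is a dict: "clock": time; "q": joint angles; "dq": joint speeds; "joint_torque": joint torques, N m; "tool_pos": TCP position; "ee_rot": TCP orientation; "force": force on the tool from outside, world axes, zero at the start; "ft_torque": the same for the moment, N m; "finger_gap": finger opening in m; "finger_force": force on a finger pad.
Only numpy, scipy, OpenCV 4.12 (cv2) and the standard library are available. Lean on these libraries where they do the work, as an engineer would, in place of code of your own. Each camera call takes 0.05 s, during which the arm holds its last target. There are 200 camera calls.

### The job

Change over the furniture feet on the sanding jig: lift the finished round foot off the jig's pin and stand it upright in the empty tray, inside its rim, and let go of it. Then take the square blank out of the other tray, slide it upright over the jig's pin (it goes into the hidden hole in the blank's underside) until it drops on, and press it fully down against the sprung plate. Finish while still holding the blank pressed down, and leave everything else on the bench where it is.

Things in the scene. Friction and masses are not known exactly. Their poses are not given: they have to be found in the camera images.
- foot_center (a point): (All sizes here are in mm.) Centre (half-way up) of the finished foot: plain light wood, round, 52 across, 46 tall, about 70 g; z up. It starts on the jig's pin, resting on the sprung plate. A blind hole 15 across and 24 deep is in the middle of its underside; to take it off, lift it straight up by 15 or more.
- blank_center (a point): Centre (half-way up) of the blank: plain light wood, a square block 52 x 52, 46 tall, about 90 g; its x and y axes are square to its side faces, z up. It starts standing in its tray. Blind hole 15 across, 24 deep, with a 2 chamfer, in the middle of its underside, out of sight; any yaw fits the pin.
- pin_tip (a point): Top of the jig's fixed upright steel pin, 12 across with a tapered tip 5 long narrowing to 6 across. The pin is in the middle of the jig, a fixed plywood board 130 x 130 x 18 lying on the bench; the point's x and y axes are square to the board's sides. The tip is 42 above the bench and stands 12 above the sprung plate at rest (18 above it when the plate is fully down). It is hidden whenever a piece is on it or over it.
- plate_top (a point): Middle of the upper face of the jig's sprung plate: bare aluminium, 70 x 70 x 6, the pin standing up through it. At rest 30 above the bench, fully down 24. A piece on the pin stands on this face, its centre 23 above it.
- plate (a joint): How far the sprung plate is pressed down, m: 0 at rest, 0.006 fully down against a hard stop. It starts to move at about 4 N, takes about 10 N to be fully down, and springs back up when let go.
- empty_tray_floor (a point): Middle of the floor of the empty tray: fixed, grey with a black rim, 130 x 130 outside, 118 x 118 inside, floor 4 above the bench, rim 8 above the bench; x and y axes square to its sides.
- blank_tray_floor (a point): Middle of the floor of the other tray, of the same make and size, in which the blank starts.
- sanding_block: Bystander, leave alone: cork sanding block, 60 x 100 x 30, lying flat; origin at its underside.
- glue: Bystander, leave alone: glue bottle, 54 across, 130 tall, standing; origin at its underside.
- tape: Bystander, leave alone: tape measure, black, 65 x 34 x 60; origin at its underside.
- screwdriver: Bystander, leave alone: screwdriver lying at the far side; origin at its underside.
- square: Bystander, leave alone: try square with wooden stock and steel blade, lying flat; origin at its underside.
- offcut: Bystander, leave alone: flat offcut of board, 90 x 160 x 22; origin at its underside.
- mug: Bystander, leave alone: steel cup, 76 across, 85 tall; origin at its underside.
Mind the look-alikes: they are no part of the job. What is shaped like the part that bears foot_center but purple is not meant. Several things look just like the part that bears pin_tip: the one meant starts nearest to the robot's base.

How it is judged:
On the way, in this order (a step that is already met when the one before it is completed fails the run):
1. the round foot stands upright in the empty tray, let go (x of foot_center in the frame of empty_tray_floor between -0.038 and 0.038 m and y of foot_center in the frame of empty_tray_floor between -0.038 and 0.038 m and z of foot_center in the frame of empty_tray_floor below 0.027 m and angle between foot_center's own z axis and vertical below 0.08 rad and contact force between the fingers and foot below 0.1 N), for 0.2 s.
2. the blank has dropped on the pin and stands on the sprung plate (horizontal distance between blank_center and pin_tip below 0.004 m and angle between blank_center's own z axis and vertical below 0.06 rad and z of blank_center in the frame of plate_top below 0.026 m), for 0.1 s.
At the end, for the whole second after the job is handed in: Fingers still bear on the blank (over 3 N): it is upright (0.06 rad), within 4 mm of the pin axis, flat on the sprung plate, which is down over 4.5 of 6 mm. The round foot stands upright, at rest and untouched in the once empty tray, within 38 mm of its middle along each side (all of step 1 and all of step 2 and value of joint plate above 0.0045 m and contact force between the fingers and blank above 3 N and linear speed of each of blank, foot below 0.02 m/s); the arm keeps its last pose, push and grip.
It fails at once if a bystander is moved by more than 30 mm (distance of any of sanding_block, glue, tape, screwdriver, square, offcut, mug from where it was at the start of the episode above 0.03 m).
It also fails if it takes over 54 s, if anything falls off the work surface, if the arm or the gripper's body presses on something with over 40 N, if the wrist force passes 120 N, or if a joint passes its speed limit or range.

## Working session

There is one attempt and no reset: what is moved stays moved. The work goes in short steps, Python scripts to look and compute and a tool call to move; the robot and the scene stay as the last step left them, time stands still between calls to the robot, and variables do not carry over. Pictures are saved under pics/ and viewed, at most 10 in all, crops included, and the job is handed in when it is done.

Besides the shell and the picture viewer there is one more tool, called after "Call:" by a JSON object that holds its "method" and its "body", one argument or row to a line. carry_out: Moves the arm, as the interface text tells. Shifts and turns lie within -1 to 1; 1 stands for 30 cm of shift or 45 degrees of turn. Its arguments: {"type":"object","properties":{"plan":{"type":"array"},"squeeze":{"type":"number"}},"required":["plan"]}

```bash
mkdir -p pics; cat > h.py <<'E'
import numpy as np, cv2
from bench import robot
from scipy.spatial.transform import Rotation as Ro
def ray(im,xy):
    K=im["camera_matrix"]; d=np.linalg.inv(K)@np.array([xy[0],xy[1],1.])
    if "R" in im: R=im["R"]; return -R.T@im["t"], R.T@d
    H=im["H"]; return H[:3,3],H[:3,:3]@d
def at_z(im,xy,z):
    o,d=ray(im,xy); return o+d*(z-o[2])/d[2]
def shot(name):
    s=robot.sense(); im=robot.get_image(name)
    if name=="wrist":
        T=np.eye(4); r=s["ee_rot"]; T[:3,:3]=Ro.from_euler('xyz',r).as_matrix(); T[:3,3]=s["tool_pos"]; im["H"]=T@np.array(im["hand_eye"])
    return im
def save(im,fn,crop=None,k=1):
    f=im["frame"][...,::-1]
    if crop: f=f[crop[1]:crop[3],crop[0]:crop[2]]
    cv2.imwrite(fn,cv2.resize(f,None,fx=k,fy=k,interpolation=cv2.INTER_CUBIC))
Z=dict(foot_center=.053,blank_center=.027,pin_tip=.042,plate_top=.03,empty_tray_floor=.004,blank_tray_floor=.004,sanding_block=0,glue=0,tape=0,screwdriver=0,square=0,offcut=0,mug=0)
E
python3 - <<'E'
from h import *
s=robot.sense(); print({k:np.round(v,3) for k,v in s.items()}, robot.tip_reach)
a=[]
for c in ["scene","top"]:
    im=shot(c); a.append(im["frame"][...,::-1]); save(im,f"pics/{c}.png",k=1.4)
    for n,z in Z.items():
        for d in robot.mark_of(n,c)[:4]:
            if d["conf"]>.2: print(c,n,round(d["conf"],2),np.round(d["xy"]),np.round(at_z(im,d["xy"],z),3))
E
```

```text
{'clock': np.float64(0.0), 'q': array([-1.371,  0.221,  1.528, -0.   ,  1.395, -0.126]), 'dq': array([-0.001,  0.   ,  0.001,  0.001,  0.001, -0.001]), 'joint_torque': array([-0.0000e+00, -4.9689e+01, -3.8940e+01, -0.0000e+00,  1.1000e-02,
        0.0000e+00]), 'tool_pos': array([ 0.2  , -0.592,  0.241]), 'ee_rot': array([-3.14 , -0.   ,  0.326]), 'force': array([-0.498, -1.01 , -0.679]), 'ft_torque': array([-0.009,  0.016,  0.024]), 'finger_force': np.float64(0.0), 'finger_gap': np.float64(0.086)} 0.011
scene foot_center 0.76 [286. 214.] [ 0.592 -0.014  0.053]
scene foot_center 0.73 [242. 235.] [ 0.732 -0.036  0.053]
scene foot_center 0.73 [384. 256.] [0.484 0.261 0.053]
scene foot_center 0.66 [254. 192.] [ 0.612 -0.141  0.053]
scene pin_tip 0.86 [383. 368.] [0.703 0.455 0.042]
scene pin_tip 0.69 [290. 218.] [ 0.586 -0.004  0.042]
scene plate_top 0.88 [384. 374.] [0.706 0.464 0.03 ]
scene plate_top 0.78 [289. 221.] [ 0.59  -0.003  0.03 ]
scene empty_tray_floor 0.72 [271. 157.] [ 0.449 -0.263  0.004]
scene empty_tray_floor 0.24 [383. 256.] [0.456 0.245 0.004]
scene blank_tray_floor 0
[... 698 characters left out ...]
169.] [0.711 0.47  0.042]
top plate_top 0.67 [274. 212.] [ 0.584 -0.008  0.03 ]
top plate_top 0.58 [130. 174.] [0.694 0.469 0.03 ]
top empty_tray_floor 0.95 [353. 258.] [ 0.438 -0.271  0.004]
top blank_tray_floor 0.68 [198. 250.] [0.452 0.241 0.004]
top sanding_block 0.79 [262. 267.] [0.403 0.028 0.   ]
top glue 0.58 [192. 170.] [0.72  0.275 0.   ]
top tape 0.69 [340. 187.] [ 0.675 -0.225  0.   ]
top screwdriver 0.58 [266. 154.] [0.782 0.027 0.   ]
top screwdriver 0.33 [199. 252.] [0.446 0.238 0.   ]
top square 0.81 [428. 252.] [ 0.467 -0.522  0.   ]
top offcut 0.82 [124. 231.] [0.507 0.488 0.   ]
top mug 0.86 [386. 197.] [ 0.647 -0.381  0.   ]
top mug 0.63 [429. 254.] [ 0.461 -0.525  0.   ]
```

View pics/scene.png

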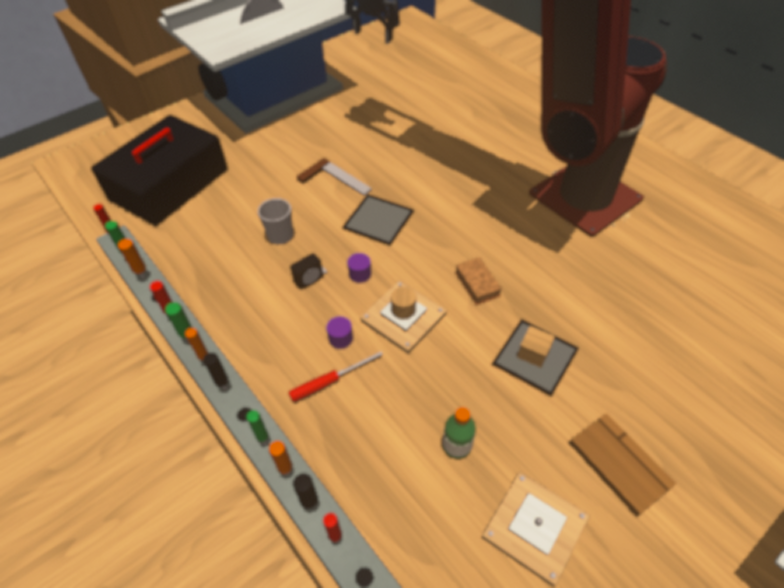

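View pics/top.png

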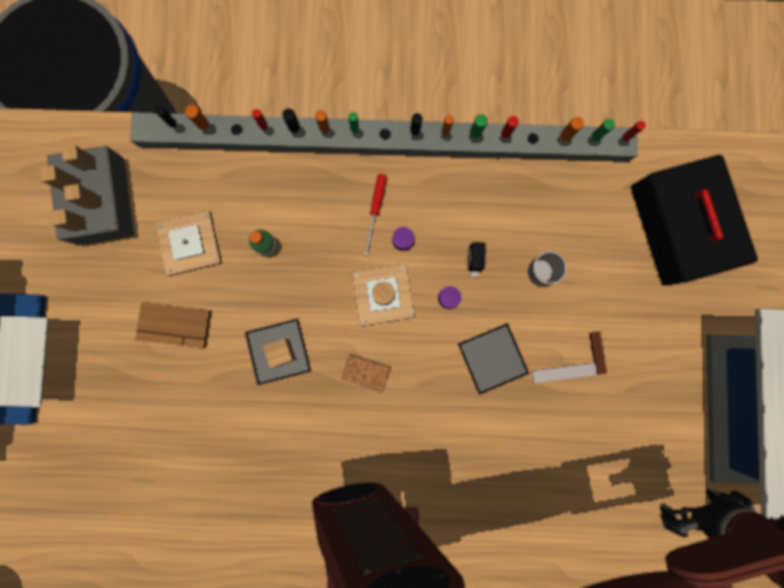

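The scene view shows the foot on its jig at (286,214) (unscaled pixels), the blank in its tray at (384,256) and the empty tray at (271,157). The look-alikes are two purple feet at (242,235) and (254,192), and a second, empty jig at (383,368). The jig meant is the one at (290,218), carrying the wood-coloured foot: it lies 0.59 m from the base, the other 0.84 m. I'll move over it and confirm with a wrist crop.

```bash
cat >> h.py <<'E'
def units(p,yaw=None):
    "shift/turn in plan units to reach TCP p (tool down, yaw)"
    s=robot.sense(); R=Ro.from_euler('xyz',s["ee_rot"])
    print("shift",np.round(R.inv().apply(np.array(p)-s["tool_pos"])/.3,4), "tcp",np.round(s["tool_pos"],4),"rot",np.round(s["ee_rot"],4))
    if yaw is not None:
        print("turn",np.round((R.inv()*Ro.from_euler('xyz',[np.pi,0,yaw])).as_rotvec()/np.radians(45),4))
E
python3 -c "
from h import *
units([.55,-.01,.26],0)"
```

```text
shift [ 1.7262 -1.4649 -0.059 ] tcp [ 0.2    -0.5921  0.2423] rot [-3.1415 -0.      0.3258]
turn [-1.000e-04 -0.000e+00  4.148e-01]
```

Call:
{"method": "carry_out", "body": {
  "plan": [
    [[0.86,-0.73,-0.06],[0,0,0],1],
    [[0.86,-0.73,-0.06],[0,0,0],1],
    [[0.86,-0.73,-0.06],[0,0,0],1],
    [[0.86,-0.73,-0.06],[0,0,0],1],
    [[0.86,-0.73,-0.06],[0,0,0],1],
    [[0.86,-0.73,-0.06],[0,0,0],1],
    [[0.86,-0.73,-0.06],[0,0,0],1],
    [[0.86,-0.73,-0.06],[0,0,0],1],
    [[0.86,-0.73,-0.06],[0,0,0],1],
    [[0.86,-0.73,-0.06],[0,0,0],1]
  ]
}}

```text
clock: 2.23
tool_pos: [0.3757, -0.3001, 0.2609]
ee_rot: [3.141, -0.001, 0.33]
force: [0.0, -0.6, 0.4]
finger_gap: 0.0855
finger_force: 0.0
```

Call:
{"method": "carry_out", "body": {
  "plan": [
    [[0.866,-0.735,0],[0,0,0.415],1],
    [[0.866,-0.735,0],[0,0,0.415],1],
    [[0.866,-0.735,0],[0,0,0.415],1],
    [[0.866,-0.735,0],[0,0,0.415],1],
    [[0.866,-0.735,0],[0,0,0.415],1],
    [[0.866,-0.735,0],[0,0,0.415],1],
    [[0.866,-0.735,0],[0,0,0.415],1],
    [[0.866,-0.735,0],[0,0,0.415],1],
    [[0.866,-0.735,0],[0,0,0.415],1],
    [[0.866,-0.735,0],[0,0,0.415],1],
    [[0.866,-0.735,0],[0,0,0.415],1],
    [[0.866,-0.735,0],[0,0,0.415],1]
  ]
}}

```text
clock: 3.23
tool_pos: [0.5497, -0.0117, 0.2599]
ee_rot: [3.141, 0.001, -0.001]
force: [0.5, -0.4, -0.2]
finger_gap: 0.0854
finger_force: 0.0
```

```bash
python3 - <<'E'
from h import *
im=shot("wrist"); save(im,"pics/w1.png",k=1.4)
s=robot.sense(); print(s["clock"],s["tool_pos"],s["ee_rot"],s["force"])
print(np.round(im["H"],3))
for n,z in [("foot_center",.053),("plate_top",.03),("pin_tip",.042)]:
    for d in robot.mark_of(n,"wrist"): print(n,round(d["conf"],2),np.round(d["xy"]),np.round(at_z(im,d["xy"],z),4))
for d in robot.regions_of("foot_center","wrist"):
    print("reg",d["conf"],d["xy"],d["pixels"].sum(),np.mean(im["frame"][d["pixels"]],0))
E
```

```text
3.2833 [ 0.54956327 -0.0118755   0.26001702] [ 3.14097753e+00  7.05136779e-04 -2.02823227e-03] [ 0.47586033 -0.40323608  0.54666206]
[[-0.001 -0.962 -0.275  0.619]
 [-1.     0.001  0.    -0.013]
 [ 0.     0.275 -0.962  0.392]
 [ 0.     0.     0.     1.   ]]
foot_center 0.92 [428. 139.] [ 0.5909 -0.1497  0.053 ]
foot_center 0.82 [274. 139.] [ 0.5914 -0.0068  0.053 ]
foot_center 0.3 [493.  39.] [ 0.6753 -0.1956  0.053 ]
reg 0.74 [316.2, 10.3] 817 [74.74051408 37.76009792 76.85434517]
reg 0.59 [431.6, 139.5] 3070 [104.31107492  52.76677524 105.07263844]
```

View pics/w1.png

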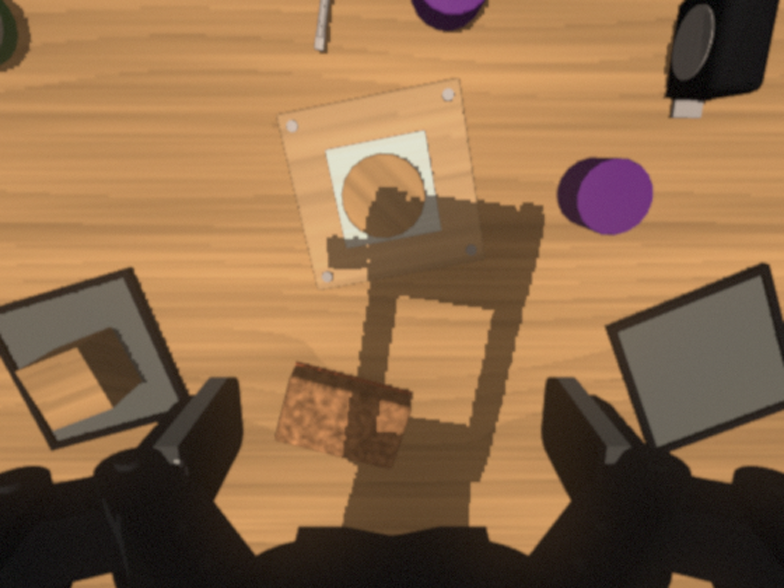

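The wrist view shows the wood foot on the jig, its top at (274,140) unscaled. The jig's screws are around (275,134), a purple look-alike is at (433,140), and the cork block lies between the trays. I'll confirm with a crop and compute the positions.

```bash
python3 - <<'E'
from h import *
im=shot("wrist"); save(im,"pics/w1c.png",(180,40,360,220),3)
print("foot top",at_z(im,(273.6,140),.076))
P=np.array([at_z(im,np.array(p)/1.4,.019) for p in [(292,126),(448,95),(471,251),(327,277)]])
print("jig",P.round(4).tolist(),P.mean(0)); e=P[1]-P[0]; print("yaw",np.degrees(np.arctan2(e[1],e[0])), "sides",np.linalg.norm(np.diff(P,axis=0),axis=1))
T=np.array([at_z(im,np.array(p)/1.4,.03) for p in [(326,150),(425,131),(440,232),(347,246)]]); print("plate",T.mean(0))
units([.591,-.0075,.2])
E
```

```text
foot top [ 0.59222552 -0.00687526  0.076     ]
jig [[0.6359, 0.0576, 0.019], [0.6559, -0.0511, 0.019], [0.5468, -0.0714, 0.019], [0.527, 0.0371, 0.019]] [ 0.59139835 -0.00698423  0.019     ]
yaw -79.54310735621453 sides [0.11051105 0.11099297 0.11028304]
plate [ 0.59179021 -0.00714297  0.03      ]
shift [ 0.1375 -0.0122  0.2016] tcp [ 0.5497 -0.0111  0.2605] rot [ 3.1415e+00 -3.0000e-04 -1.8000e-03]
```

View pics/w1c.png

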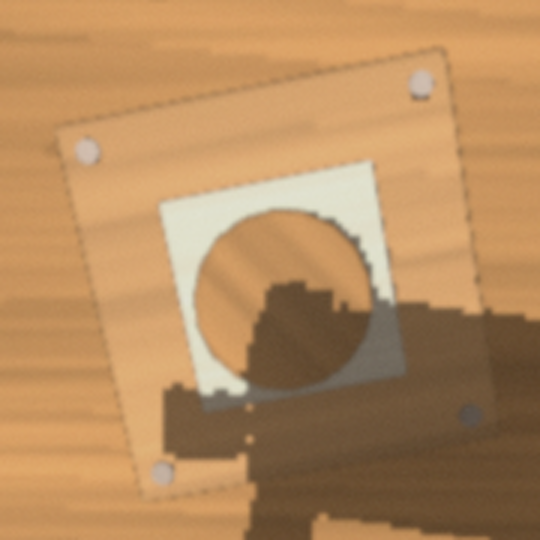

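The crop confirms a plain-wood foot on the jig, with the jig square about the foot. The pin is at about (0.5915, -0.007). Grasping the foot now.

Call:
{"method": "carry_out", "body": {
  "plan": [
    [[0.14,-0.013,0.35],[0,0,0],1],
    [[0.14,-0.013,0.35],[0,0,0],1],
    [[0.14,-0.013,0.35],[0,0,0],1],
    [[0.14,-0.013,0.35],[0,0,0],1],
    [[0.14,-0.013,0.45],[0,0,0],1],
    [[0.14,-0.013,0.55],[0,0,0],1],
    [[0.14,-0.013,0.65],[0,0,0],1],
    [[0.14,-0.013,0.683],[0,0,0],1],
    [[0.14,-0.013,0.683],[0,0,0],1],
    [[0.14,-0.013,0.683],[0,0,0],1],
    [[0.14,-0.013,0.683],[0,0,0],-1],
    [[0.14,-0.013,0.683],[0,0,0],-1],
    [[0.14,-0.013,0.683],[0,0,0],-1],
    [[0.14,-0.013,0.683],[0,0,0],-1],
    [[0.14,-0.013,0.683],[0,0,0],-1],
    [[0.14,-0.013,0.683],[0,0,0],-1],
    [[0.14,-0.013,0.683],[0,0,0],-1],
    [[0.14,-0.013,0.683],[0,0,0],-1]
  ],
  "squeeze": 30
}}

```text
clock: 5.03
tool_pos: [0.5929, -0.0063, 0.0562]
ee_rot: [3.141, -0.002, -0.0]
force: [2.4, -0.6, 3.6]
finger_gap: 0.0513
finger_force: 34.2
```

Call:
{"method": "carry_out", "body": {
  "plan": [
    [[0,0,-0.03],[0,0,0],-1],
    [[0,0,-0.08],[0,0,0],-1],
    [[0,0,-0.16],[0,0,0],-1],
    [[0,0,-0.26],[0,0,0],-1],
    [[0,0,-0.36],[0,0,0],-1],
    [[0,0,-0.42],[0,0,0],-1],
    [[0,0,-0.42],[0,0,0],-1],
    [[0,0,-0.42],[0,0,0],-1]
  ]
}}

```text
clock: 5.7
tool_pos: [0.5916, -0.006, 0.1815]
ee_rot: [-3.142, 0.0, -0.0]
force: [-0.5, 0.1, -0.9]
finger_gap: 0.0512
finger_force: 33.8
```

```bash
python3 - <<'E'
from h import *
im=shot("wrist"); K=im["camera_matrix"]
T=np.eye(4);T[:3,:3]=Ro.from_euler('xyz',[3.1413,.0002,-.0019]).as_matrix();T[:3,3]=[.5497,-.0115,.2602]
w={"camera_matrix":K,"H":T@np.array(im["hand_eye"])}
c=[at_z(w,np.array(p)/1.4,.008) for p in [(607,327),(768,264),(655,450)]]
print(np.round(c,4),(c[1]+c[2])/2)
b=[at_z(w,np.array(p)/1.4,.008) for p in [(0,310),(132,268),(187,398),(55,448)]]; print("blank tray",np.round(b,4))
print([ (round(d["conf"],2),np.round(d["xy"])) for d in robot.mark_of("foot_center","wrist")])
# plate/pin view
for n,z in [("plate_top",.03),("pin_tip",.042)]:
    for d in robot.mark_of(n,"wrist"): print(n,round(d["conf"],2),np.round(d["xy"]),np.round(at_z(im,d["xy"],z),4))
print(robot.sense()["clock"],robot.sense()["finger_gap"]); units([.441,-.268,.18])
E
```

```text
[[ 0.4826 -0.1851  0.008 ]
 [ 0.534  -0.3039  0.008 ]
 [ 0.37   -0.2394  0.008 ]] [ 0.45200439 -0.27167156  0.008     ]
blank tray [[0.4977 0.2995 0.008 ]
 [0.5318 0.1896 0.008 ]
 [0.4202 0.1594 0.008 ]
 [0.3728 0.2788 0.008 ]]
[(0.98, array([337.,  19.])), (0.76, array([279., 286.])), (0.7, array([465., 198.]))]
plate_top 0.66 [283. 197.] [ 0.5914 -0.0093  0.03  ]
pin_tip 0.92 [282. 200.] [ 0.5926 -0.0081  0.042 ]
5.9 0.05096146806750781
shift [-0.4974  0.8739 -0.0025] tcp [ 0.5903 -0.0059  0.1787] rot [-3.1409e+00  4.7000e-03 -2.0000e-04]
```

Call:
{"method": "carry_out", "body": {
  "plan": [
    [[-0.486,0.872,0],[0,0,0],-1],
    [[-0.486,0.872,0],[0,0,0],-1],
    [[-0.486,0.872,0],[0,0,0],-1],
    [[-0.486,0.872,0],[0,0,0],-1],
    [[-0.486,0.872,0],[0,0,0],-1],
    [[-0.486,0.872,0],[0,0,0],-1],
    [[-0.486,0.872,0],[0,0,0],-1],
    [[-0.486,0.872,0],[0,0,0],-1],
    [[-0.486,0.872,0.1],[0,0,0],-1],
    [[-0.486,0.872,0.2],[0,0,0],-1],
    [[-0.486,0.872,0.3],[0,0,0],-1],
    [[-0.486,0.872,0.3],[0,0,0],-1],
    [[-0.486,0.872,0.3],[0,0,0],-1]
  ]
}}

```text
clock: 6.98
tool_pos: [0.4442, -0.2659, 0.0889]
ee_rot: [-3.137, 0.005, -0.0]
force: [0.4, 0.3, -0.7]
finger_gap: 0.0512
finger_force: 33.8
```

```bash
python3 - <<'E'
from h import *
a=shot("wrist"); b=shot("top")
for im,c in [(a,"wrist"),(b,"top")]:
    for n,z in [("empty_tray_floor",.004)]:
        for d in robot.mark_of(n,c)[:2]: print(c,n,round(d["conf"],2),np.round(d["xy"]),np.round(at_z(im,d["xy"],z),4))
save(a,"pics/w2.png")
units([.446,-.268,.031])
E
```

```text
wrist empty_tray_floor 0.97 [286. 216.] [ 0.4478 -0.27    0.004 ]
top empty_tray_floor 0.8 [350. 257.] [ 0.4424 -0.2636  0.004 ]
shift [-0.0057 -0.0022  0.2086] tcp [ 0.4475 -0.2685  0.0936] rot [ 3.1393e+00 -2.8000e-03  3.0000e-04]
```

View pics/w2.png

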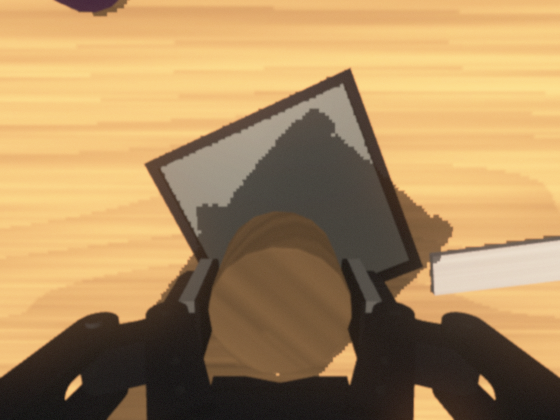

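The wrist view shows the foot held at (282,300) over the tray, whose middle is around (286,216). The position is right, so I'll lower it, release it and rise.

Call:
{"method": "carry_out", "body": {
  "plan": [
    [[0,0,0.08],[0,0,0],-1],
    [[0,0,0.15],[0,0,0],-1],
    [[0,0,0.19],[0,0,0],-1],
    [[0,0,0.2],[0,0,0],-1],
    [[0,0,0.208],[0,0,0],-1],
    [[0,0,0.208],[0,0,0],-1],
    [[0,0,0.208],[0,0,0],-1],
    [[0,0,0.208],[0,0,0],-1]
  ]
}}

```text
clock: 7.85
tool_pos: [0.4474, -0.2684, 0.0318]
ee_rot: [3.14, -0.002, 0.0]
force: [-3.3, 3.3, 9.2]
finger_gap: 0.0514
finger_force: 35.1
```

Call:
{"method": "carry_out", "body": {
  "plan": [
    [[0,0,0],[0,0,0],0.4],
    [[0,0,0],[0,0,0],1],
    [[0,0,0],[0,0,0],1],
    [[0,0,0],[0,0,0],1],
    [[0,0,0],[0,0,0],1],
    [[0,0,0],[0,0,0],1],
    [[0,0,0],[0,0,0],1],
    [[0,0,-0.05],[0,0,0],1],
    [[0,0,-0.15],[0,0,0],1],
    [[0,0,-0.28],[0,0,0],1],
    [[0,0,-0.4],[0,0,0],1],
    [[0,0,-0.52],[0,0,0],1],
    [[0,0,-0.64],[0,0,0],1],
    [[0,0,-0.7],[0,0,0],1],
    [[0,0,-0.7],[0,0,0],1]
  ]
}}

```text
clock: 9.1
tool_pos: [0.4484, -0.2695, 0.2451]
ee_rot: [3.135, -0.008, -0.0]
force: [0.1, -0.5, 0.0]
finger_gap: 0.0851
finger_force: 0.0
```

```bash
python3 - <<'E'
from h import *
a=shot("wrist")
for n,z in [("empty_tray_floor",.004),("foot_center",.027)]:
    for d in robot.mark_of(n,"wrist")[:3]: print(n,round(d["conf"],2),np.round(d["xy"]),np.round(at_z(a,d["xy"],z),4))
save(a,"pics/w3.png")
units([.43,.235,.26],-.3)
E
```

```text
foot_center 0.93 [159.  27.] [ 0.588  -0.1653  0.027 ]
foot_center 0.91 [278. 185.] [ 0.4459 -0.27    0.027 ]
shift [-0.0525 -1.6745 -0.072 ] tcp [ 0.4456 -0.2673  0.2379] rot [-3.1407e+00  1.1000e-03 -2.0000e-04]
turn [-0.0009  0.0016  0.3817]
```

View pics/w3.png

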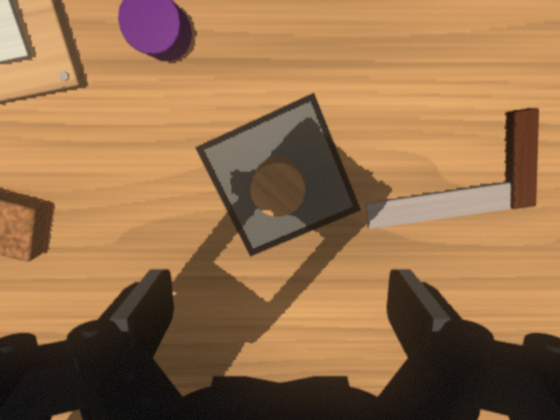

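The foot stands upright mid-tray at (278,185). Next I'll look at the bare pin on the way to the blank.

Call:
{"method": "carry_out", "body": {
  "plan": [
    [[0.35,-0.87,0],[0,0,0],1],
    [[0.35,-0.87,0],[0,0,0],1],
    [[0.35,-0.87,0],[0,0,0],1],
    [[0.35,-0.87,0],[0,0,0],1],
    [[0.35,-0.87,0],[0,0,0],1],
    [[0.35,-0.87,0],[0,0,0],1],
    [[0.35,-0.87,0],[0,0,0],1],
    [[0.35,-0.87,0],[0,0,0],1],
    [[0.35,-0.87,0],[0,0,0],1],
    [[0.35,-0.87,0],[0,0,0],1],
    [[0.35,-0.87,0],[0,0,0],1],
    [[0.35,-0.87,0],[0,0,0],1],
    [[0.35,-0.87,0],[0,0,0],1]
  ]
}}

```text
clock: 10.33
tool_pos: [0.5508, -0.0079, 0.2388]
ee_rot: [3.142, 0.0, -0.002]
force: [0.4, 0.0, 0.6]
finger_gap: 0.0856
finger_force: 0.0
```

```bash
python3 - <<'E'
from h import *
for i in range(2):
    a=shot("wrist")
    for n,z in [("pin_tip",.042),("plate_top",.03),("blank_center",.027)]:
        for d in robot.mark_of(n,"wrist")[:2]: print(n,round(d["conf"],2),np.round(d["xy"]),np.round(at_z(a,d["xy"],z),4))
units([.41,.235,.24],-.3)
E
```

```text
pin_tip 0.88 [278. 139.] [ 0.5929 -0.0073  0.042 ]
plate_top 0.71 [279. 139.] [ 0.5924 -0.0079  0.03  ]
blank_center 0.72 [ 50. 281.] [0.4465 0.2321 0.027 ]
pin_tip 0.76 [279. 141.] [ 0.592  -0.0071  0.042 ]
plate_top 0.68 [278. 140.] [ 0.5919 -0.0066  0.03  ]
blank_center 0.87 [ 52. 278.] [0.4501 0.2296 0.027 ]
shift [-0.4707 -0.8059 -0.0032] tcp [ 0.5511 -0.0068  0.2391] rot [ 3.1416e+00 -1.0000e-04 -3.0000e-04]
turn [-0.000e+00 -2.000e-04  3.816e-01]
```

Call:
{"method": "carry_out", "body": {
  "plan": [
    [[-0.46,-0.79,0],[0,0,0.38],1],
    [[-0.46,-0.79,0],[0,0,0.38],1],
    [[-0.46,-0.79,0],[0,0,0.38],1],
    [[-0.46,-0.79,0],[0,0,0.38],1],
    [[-0.46,-0.79,0],[0,0,0.38],1],
    [[-0.46,-0.79,0],[0,0,0.38],1],
    [[-0.46,-0.79,0],[0,0,0.38],1],
    [[-0.46,-0.79,0],[0,0,0.38],1],
    [[-0.46,-0.79,0],[0,0,0.38],1],
    [[-0.46,-0.79,0],[0,0,0.38],1],
    [[-0.46,-0.79,0],[0,0,0.38],1],
    [[-0.46,-0.79,0],[0,0,0.38],1]
  ]
}}

```text
clock: 11.73
tool_pos: [0.4139, 0.2293, 0.239]
ee_rot: [3.141, -0.0, -0.301]
force: [-0.0, 0.1, -0.5]
finger_gap: 0.0856
finger_force: 0.0
```

```bash
python3 - <<'E'
from h import *
a=shot("wrist")
for d in robot.mark_of("blank_center","wrist")[:2]: print(round(d["conf"],2),np.round(d["xy"]),np.round(at_z(a,d["xy"],.027),4))
for d in robot.regions_of("blank_center","wrist")[:2]: print("reg",round(d["conf"],2),np.round(d["xy"]),d["pixels"].sum())
save(a,"pics/w4.png",(150,60,410,255),3)
s=robot.sense();print(s["clock"],s["tool_pos"],s["ee_rot"])
np.savez("w4.npz",K=a["camera_matrix"],H=a["H"])
E
```

```text
0.6 [268. 149.] [0.4477 0.2293 0.027 ]
reg 0.97 [267. 148.] 3531
11.8833 [0.41364774 0.2295294  0.23890222] [ 3.14138712e+00  1.62146113e-04 -3.00293924e-01]
```

View pics/w4.png

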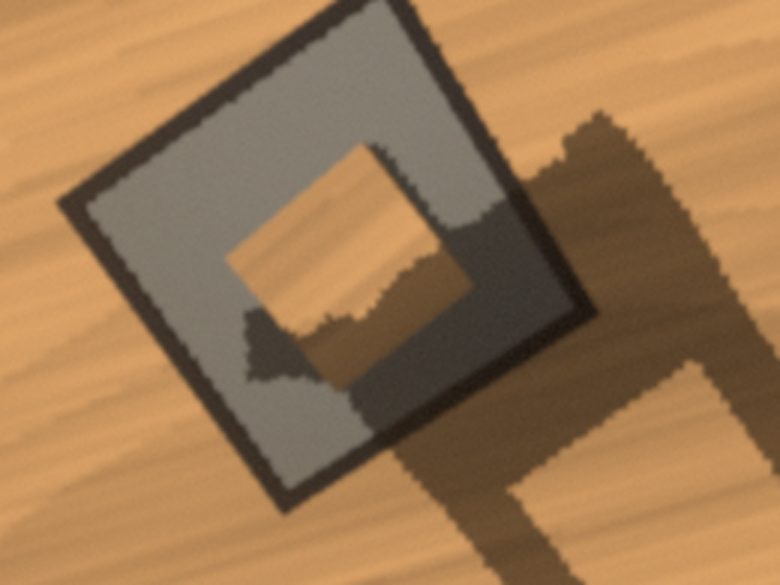

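The wood block is at (267,148) with its top corners clear in the crop. It is turned about 37° in the picture.

```bash
python3 - <<'E'
from h import *
f=np.load("w4.npz"); im={"camera_matrix":f["K"],"H":f["H"]}
P=np.array([at_z(im,(np.array(p)+.5)/3-.5+[150,60],.05) for p in [(226,260),(363,145),(473,287),(340,390)]])
print(P.round(4),P.mean(0)); E=np.roll(P,-1,0)-P; print(np.linalg.norm(E,axis=1),(np.degrees(np.arctan2(E[:,1],E[:,0]))+360)%90)
E
```

```text
[[0.4631 0.2635 0.05  ]
 [0.4821 0.2154 0.05  ]
 [0.4342 0.1966 0.05  ]
 [0.4162 0.2436 0.05  ]] [0.44890861 0.2297481  0.05      ]
[0.05172534 0.05151412 0.05031595 0.05095158] [21.53986551 21.3888903  20.88125795 22.9759875 ]
```

```bash
python3 -c "
from h import *
units([.4489,.2297,.030],.375)"
```

```text
shift [ 0.1122 -0.0354  0.6963] tcp [0.4136 0.2295 0.2389] rot [ 3.1414e+00  2.0000e-04 -3.0030e-01]
turn [ 2.000e-04  3.000e-04 -8.598e-01]
```

Call:
{"method": "carry_out", "body": {
  "plan": [
    [[0.112,-0.035,0.2],[0,0,-0.86],1],
    [[0.112,-0.035,0.3],[0,0,-0.86],1],
    [[0.112,-0.035,0.3],[0,0,-0.86],1],
    [[0.112,-0.035,0.3],[0,0,-0.86],1],
    [[0.112,-0.035,0.3],[0,0,-0.86],1],
    [[0.112,-0.035,0.3],[0,0,-0.86],1],
    [[0.112,-0.035,0.3],[0,0,-0.86],1],
    [[0.112,-0.035,0.4],[0,0,-0.86],1],
    [[0.112,-0.035,0.5],[0,0,-0.86],1],
    [[0.112,-0.035,0.6],[0,0,-0.86],1],
    [[0.112,-0.035,0.66],[0,0,-0.86],1],
    [[0.112,-0.035,0.69],[0,0,-0.86],1],
    [[0.112,-0.035,0.69],[0,0,-0.86],1],
    [[0.112,-0.035,0.69],[0,0,-0.86],1]
  ]
}}

```text
clock: 13.05
tool_pos: [0.4488, 0.2304, 0.0324]
ee_rot: [3.142, -0.0, 0.376]
force: [0.9, 0.3, 0.2]
finger_gap: 0.0855
finger_force: 0.0
```

Call:
{"method": "carry_out", "body": {
  "plan": [
    [[0,0,0],[0,0,0],-1],
    [[0,0,0],[0,0,0],-1],
    [[0,0,0],[0,0,0],-1],
    [[0,0,0],[0,0,0],-1],
    [[0,0,0],[0,0,0],-1],
    [[0,0,0],[0,0,0],-1],
    [[0,0,0],[0,0,0],-1],
    [[0,0,0],[0,0,0],-1],
    [[0,0,0],[0,0,0],-1]
  ],
  "squeeze": 60
}}

```text
clock: 13.8
tool_pos: [0.4499, 0.231, 0.0338]
ee_rot: [3.141, -0.003, 0.377]
force: [-0.7, -0.6, 7.3]
finger_gap: 0.0515
finger_force: 63.9
```

Call:
{"method": "carry_out", "body": {
  "plan": [
    [[0,0,-0.06],[0,0,0],-1],
    [[0,0,-0.16],[0,0,0],-1],
    [[0,0,-0.28],[0,0,0],-1],
    [[0,0,-0.36],[0,0,0],-1],
    [[0,0,-0.36],[0,0,0],-1],
    [[0,0,-0.36],[0,0,0],-1]
  ]
}}

```text
clock: 14.3
tool_pos: [0.4497, 0.231, 0.1422]
ee_rot: [3.141, -0.005, 0.377]
force: [-0.4, -0.4, -1.8]
finger_gap: 0.0512
finger_force: 63.0
```

```bash
python3 - <<'E'
from h import *
a=shot("wrist"); save(a,"pics/w5.png",(150,180,410,375),3)
he=np.array(a["hand_eye"]); np.savez("w5.npz",K=a["camera_matrix"],H=he)
for d in robot.mark_of("blank_center","wrist")[:2]:
    o,r=ray({"camera_matrix":a["camera_matrix"],"H":he},d["xy"]); print(round(d["conf"],2),np.round(d["xy"]),"tool",np.round(o+r*(.005-o[2])/r[2],4))
units([.592,-.007,.14])
E
```

```text
0.62 [278. 280.] tool [-0.0001 -0.0003  0.005 ]
shift [ 0.1566  0.9124 -0.0031] tcp [0.4476 0.2302 0.1392] rot [-3.1415e+00  1.3000e-03  3.7680e-01]
```

View pics/w5.png

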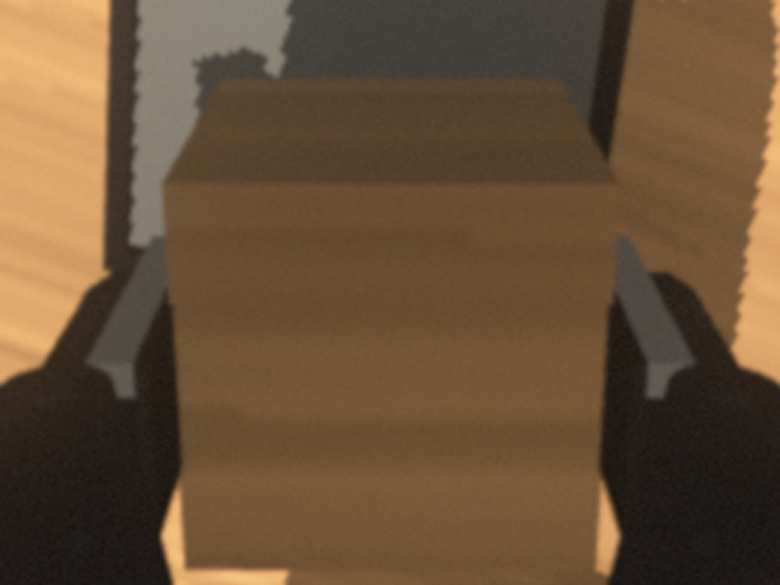

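The blank is held square, its top face spanning crop rows 183-568 and its lower front edge at row 78. Now computing its offset in the hand.

```bash
python3 - <<'E'
from h import *
f=np.load("w5.npz"); im={"camera_matrix":f["K"],"H":f["H"]}
g=lambda p,z: at_z(im,(np.array(p)+.5)/3-.5+[150,180],z)
T=np.array([g(p,-.018) for p in [(165,183),(614,183),(600,568),(186,568)]]); print(T.round(4),T.mean(0).round(4))
print([g(p,.028).round(4) for p in [(222,78),(560,78)]])
s=robot.sense()
E
```

```text
[[ 0.0259 -0.0246 -0.018 ]
 [ 0.0259  0.0257 -0.018 ]
 [-0.0253  0.0268 -0.018 ]
 [-0.0253 -0.0249 -0.018 ]] [ 0.0003  0.0008 -0.018 ]
[array([ 0.0257, -0.0251,  0.028 ]), array([0.0257, 0.0266, 0.028 ])]
```

Call:
{"method": "carry_out", "body": {
  "plan": [
    [[0.153,0.91,0],[0,0,0],-1],
    [[0.153,0.91,0],[0,0,0],-1],
    [[0.153,0.91,0],[0,0,0],-1],
    [[0.153,0.91,0],[0,0,0],-1],
    [[0.153,0.91,0],[0,0,0],-1],
    [[0.153,0.91,0],[0,0,0],-1],
    [[0.153,0.91,0],[0,0,0],-1],
    [[0.153,0.91,0],[0,0,0],-1],
    [[0.153,0.91,0],[0,0,0],-1],
    [[0.153,0.91,0.1],[0,0,0],-1],
    [[0.153,0.91,0.15],[0,0,0],-1],
    [[0.153,0.91,0.15],[0,0,0],-1],
    [[0.153,0.91,0.15],[0,0,0],-1],
    [[0.153,0.91,0.15],[0,0,0],-1],
    [[0.153,0.91,0.15],[0,0,0],-1]
  ]
}}

```text
clock: 15.65
tool_pos: [0.5922, -0.0059, 0.0964]
ee_rot: [3.141, -0.002, 0.378]
force: [0.1, -0.0, -0.2]
finger_gap: 0.0511
finger_force: 63.1
```

```bash
python3 - <<'E'
from h import *
p=[];
for i in range(6):
    a=shot("wrist"); s=robot.sense(); p.append(s["tool_pos"])
print(np.round(p,4),np.mean(p,0)); units([.592,-.007,.07])
for n,z in [("plate_top",.03)]:
    for d in robot.mark_of(n,"wrist")[:2]: print(n,round(d["conf"],2),np.round(d["xy"]),np.round(at_z(a,d["xy"],z),4))
print(s["clock"],s["force"])
E
```

```text
[[ 0.5924 -0.0061  0.0965]
 [ 0.5924 -0.0063  0.0965]
 [ 0.5923 -0.0063  0.0963]
 [ 0.5921 -0.0064  0.0961]
 [ 0.592  -0.0065  0.0959]
 [ 0.5918 -0.0065  0.0956]] [ 0.59218041 -0.00636778  0.09614941]
shift [-0.0002  0.0017  0.0854] tcp [ 0.5918 -0.0065  0.0956] rot [ 3.1411e+00 -9.0000e-04  3.7680e-01]
15.95 [ 0.0553427  -0.7941988  -1.58898011]
```

Call:
{"method": "carry_out", "body": {
  "plan": [
    [[0,0.001,0.03],[0,0,0],-1],
    [[0,0.001,0.06],[0,0,0],-1],
    [[0,0.001,0.075],[0,0,0],-1],
    [[0,0.001,0.085],[0,0,0],-1],
    [[0,0.001,0.095],[0,0,0],-1],
    [[0,0.001,0.105],[0,0,0],-1],
    [[0,0.001,0.105],[0,0,0],-1],
    [[0,0.001,0.105],[0,0,0],-1]
  ]
}}

```text
clock: 16.67
tool_pos: [0.5916, -0.0068, 0.0634]
ee_rot: [-3.141, 0.0, 0.377]
force: [0.5, -0.2, 0.5]
finger_gap: 0.051
finger_force: 63.1
```

No contact force with the base about 6 mm below the pin's tip, so the pin is in the hole. Pressing on.

Call:
{"method": "carry_out", "body": {
  "plan": [
    [[0,0,0.01],[0,0,0],-1],
    [[0,0,0.02],[0,0,0],-1],
    [[0,0,0.026],[0,0,0],-1],
    [[0,0,0.026],[0,0,0],-1],
    [[0,0,0.026],[0,0,0],-1],
    [[0,0,0.026],[0,0,0],-1],
    [[0,0,0.026],[0,0,0],-1]
  ]
}}

```text
clock: 17.25
tool_pos: [0.5923, -0.0069, 0.0567]
ee_rot: [3.141, -0.001, 0.377]
force: [-1.1, -0.2, 5.4]
finger_gap: 0.0507
finger_force: 63.8
```

Call:
{"method": "carry_out", "body": {
  "plan": [
    [[0,0,0.006],[0,0,0],-1],
    [[0,0,0.012],[0,0,0],-1],
    [[0,0,0.017],[0,0,0],-1],
    [[0,0,0.02],[0,0,0],-1],
    [[0,0,0.02],[0,0,0],-1],
    [[0,0,0.02],[0,0,0],-1],
    [[0,0,0.02],[0,0,0],-1]
  ]
}}

```text
clock: 17.83
tool_pos: [0.5925, -0.0069, 0.0536]
ee_rot: [3.141, -0.001, 0.377]
force: [-11.3, 0.9, 26.3]
finger_gap: 0.0505
finger_force: 66.4
```

Call:
{"method": "carry_out", "body": {
  "plan": [
    [[-0.005,-0.002,0],[0,0,0],-1],
    [[-0.005,-0.002,0],[0,0,0],-1],
    [[-0.005,-0.002,0],[0,0,0],-1],
    [[-0.005,-0.002,0],[0,0,0],-1]
  ]
}}

```text
clock: 18.17
tool_pos: [0.5924, -0.0069, 0.0537]
ee_rot: [3.139, -0.004, 0.377]
force: [-5.0, 1.1, 21.2]
finger_gap: 0.0511
finger_force: 65.6
```

```bash
python3 - <<'E'
from h import *
for i in range(6):
    a=shot("wrist"); s=robot.sense(); print(np.round(s["tool_pos"],4),np.round(s["force"],1),np.round(s["ft_torque"],2),np.round(s["ee_rot"],3))
save(a,"pics/w6.png",(150,180,410,375),3)
E
```

```text
[ 0.5924 -0.0068  0.0537] [-6.  -0.1 20.4] [0.36 0.98 0.04] [ 3.139 -0.004  0.377]
[ 0.5924 -0.0069  0.0537] [-5.3  1.1 20.9] [ 0.33  0.98 -0.01] [ 3.14  -0.004  0.377]
[ 0.5924 -0.0069  0.0537] [-5.6  2.5 19.6] [0.34 1.06 0.01] [ 3.14  -0.004  0.377]
[ 0.5924 -0.0069  0.0537] [-5.3  0.9 20.9] [0.32 1.05 0.02] [ 3.139 -0.004  0.377]
[ 0.5924 -0.0068  0.0537] [-5.4  0.7 21. ] [0.33 0.97 0.01] [ 3.14  -0.004  0.377]
[ 0.5924 -0.0069  0.0537] [-5.6  1.2 20.5] [0.38 1.02 0.06] [ 3.14  -0.004  0.377]
```

View pics/w6.png

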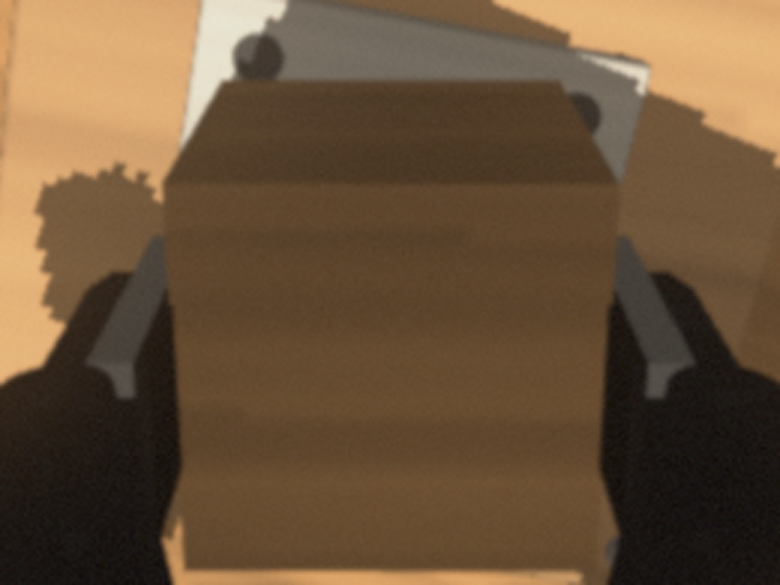

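The picture matches the one taken in the air, so the blank has not slipped in the grip. The tool stands rigid at z = 0.0537 under 21 N, so the base is at about 24 mm, the height of the hard stop. Handing in.

```bash
python3 -c "
from h import *
im=shot('top')
for n in ('foot_center','empty_tray_floor','blank_center'): print(n,[(round(d['conf'],2),np.round(at_z(im,d['xy'],.03),3)) for d in robot.mark_of(n,'top')[:4]])
print(robot.sign_off())"
```

```text
foot_center [(0.79, array([ 0.722, -0.052,  0.03 ])), (0.74, array([ 0.444, -0.269,  0.03 ]))]
empty_tray_floor []
blank_center [(0.18, array([ 0.588, -0.005,  0.03 ]))]
the job is handed in; nothing more can be done
None
```

The round foot stands let go in the middle of the once-empty tray, and the square blank is on the pin, held pressed against the plate's stop with about 21 N. The job is handed in at about 18.5 s of the 54 s allowed; `sign_off` gave no verdict.

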